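# Ready the microscope's exposure timer: battery home, code on the thumbwheels

### The job

Get the exposure timer beside the microscope ready: push its battery pack fully home along the rail until the sprung catch clicks into the notch in its side, and set the three thumbwheels to read 6-2-7 from left to right as seen from the robot. Leave the screwdriver, the eyepiece and the grey lamp cover where they are.

Things in the scene. Friction and masses are not known exactly. Their poses are not given: they have to be found in the camera images.
- timer: light grey bench timer, fixed, 136 wide (248 with the battery rail at its right), 165 deep, 186 high (mm); origin under its middle, x away from its front, y to its left. Its deck slopes 40 degrees and runs 46 mm down and 30 mm up from the crests of three wheels. Over them a display head (122 wide, 136 to 186 up) stands forward to 12 mm behind the crests seen from above: no room for a gripper pointing straight down.
- left_crest (a point): crest of the left thumbwheel (where its rim stands highest out of the deck; does not turn). z points straight out of the deck, 40 degrees from vertical, leaning towards the robot; x up the deck, away from the robot; y left, along the axle. Crests are 78 mm over the desk. Wheels are 40 mm in diameter, 14 wide, 26 apart, 9 mm proud of the flat deck.
- middle_crest (a point): crest of the middle thumbwheel (where its rim stands highest out of the deck; does not turn). z points straight out of the deck, 40 degrees from vertical, leaning towards the robot; x up the deck, away from the robot; y left, along the axle. White raised figures 0 to 9 run round each black rim; the one level with the white index lines at the crest counts.
- right_crest (a point): crest of the right thumbwheel (where its rim stands highest out of the deck; does not turn). z points straight out of the deck, 40 degrees from vertical, leaning towards the robot; x up the deck, away from the robot; y left, along the axle. A click spring holds each figure (about 1.5 N along the rim). Pressing the rim with 5 to 15 N and dragging turns it, with some slip.
- wheel_left (a joint): turn of the left thumbwheel, rad: figure at the crest = value / 0.6283 (0 shows 0, 5.655 shows 9; stops beyond both). Grows when the rim at the crest is stroked up the deck, away from the robot (x of left_crest), 12.6 mm of rim per figure. Let go between figures, it snaps to the nearer one, but can hang right half-way.
- wheel_middle (a joint): turn of the middle thumbwheel, rad: figure at the crest = value / 0.6283 (0 shows 0, 5.655 shows 9; stops beyond both). Grows when the rim at the crest is stroked up the deck, away from the robot (x of middle_crest), 12.6 mm of rim per figure. Let go between figures, it snaps to the nearer one, but can hang right half-way.
- wheel_right (a joint): turn of the right thumbwheel, rad: figure at the crest = value / 0.6283 (0 shows 0, 5.655 shows 9; stops beyond both). Grows when the rim at the crest is stroked up the deck, away from the robot (x of right_crest), 12.6 mm of rim per figure. Let go between figures, it snaps to the nearer one, but can hang right half-way.
- pack_end (a point): middle of the near end face of the battery pack (black box 92 mm long, 54 mm wide, 36 mm high, from 28 to 64 mm over the desk) on the rail at the timer's right; x points along the rail to home (away from the robot), y left, z up. The rail's plate before and under it is 18 mm high.
- pack (a joint): how far the battery pack still stands out of its home position, in m; 0 is fully home against the stop, 0.045 the other end. It slides stiffly (about 3 to 4 N, 2.5 of it rail friction).
- catch (a joint): sprung steel catch beside the rail, on the pack's outer (right) side: 0 is fully sprung in, 0.005 is held out by the pack's side. It drops into the notch in the pack's side only when the pack is home.
- screwdriver: loose screwdriver 170 mm long lying in front of the timer; origin under its middle, x along it. To be left alone.
- eyepiece: loose black eyepiece, 36 mm in diameter and 48 mm high, standing at the timer's left front; origin under its middle. To be left alone.
- lamp_cover: loose light grey sheet-metal cover 100 x 90 x 84 mm standing at the timer's left; origin under its middle. To be left alone.

How it is judged:
By the outcome, as a careful person would: the job done as asked, in the order asked, and still so for the second after the job is handed in, with the robot touching nothing.
It also fails if it takes over 61 s, if anything falls off the work surface, if the arm or the gripper's body presses on something with over 40 N, if the wrist force passes 120 N, or if a joint passes its speed limit or range.

### The arm

A 6-joint arm with a two-finger parallel gripper is mounted at the origin on the work surface. World frame = base frame: x ahead of the robot, y to its left, z up, the work surface at z = 0. Lengths are in m, angles in rad, forces in N, time in s.
With the tool pointing down it reaches from about 0.4 to 0.925 m from the base axis. Payload 12.5 kg.
Tool frame: the origin (TCP) lies at the very end of the fingers, on their centre line; the grasp point (between the pads) lies 19 mm behind it; z points along the fingers, y is the direction in which the jaws open and shut (so a half turn about z gives the same grasp; the last joint's range is limited). The gripper opens to 95 mm and grips with 3 to 60 N. Pads are 20 mm wide; open, the fingers measure 119 mm over their backs; the gripper's body (75 mm by 180 mm) begins 59 mm behind the grasp point.
Start: joints at [1.103, 0.491, 1.559, -0, 1.092, -0.106], TCP at [0.221, 0.585, 0.215] pointing down, gripper open.
Joint ranges: [-3.1, 3.1], [-0.84, 2.19], [0.05, 2.79], [-1.13, 4.28], [0.06, 2.93], [-2.69, 2.69]. Speed limits (rad/s): [2.22, 2.22, 2.79, 3.14, 3.14, 3.14].

### API

Orientations are given as [roll, pitch, yaw] about the fixed x, y, z axes, in that order (R = Rz(yaw) Ry(pitch) Rx(roll)).
In Python, from bench import robot, grab_frame, workorder gives the robot as it stands. The module is installed in compiled form; this text tells all that it offers.
- The arm moves only by the tool jog_arm, never from a script. Its argument "steps" is a list that holds one entry, the list of rows, each a list of 7 numbers: the turn, a rotation vector about the world's x, y, z in units of 5 degrees (1.0 is 5 degrees), then the shift along the world's x, y, z in cm, then the opening, from 0 (shut) to 1 (fully open). In form: [[[rx, ry, rz, x, y, z, fingers], ...]]. A call has 1 to 20 rows; each row shifts and turns the commanded pose from where the row before left it; what a row does not reach is not made up. A row lasts 1/12 s, in which the tool goes at most 41.7 mm and 7.16 degrees, less where a joint would pass 70% of its speed; a pose out of reach is approached as far as the arm can. A call is refused whole if a number of a shift passes 4.17 or a number of a turn 1, either way. A call with a gripper value outside its range is refused whole. The fingers move at their own pace and stop on an object; "newtons" is the grip in N (left out, the last holds). Time passes only in rows, so rows that do not move let the fingers close. It gives the time, the measured TCP pose, the force and the opening at its end, in the units of the state.
- robot.get_state(): the state, without advancing time (a new reading comes with each control period).
- grab_frame(name): name is "scene" or "top"; returns a dict with "color" (420x560x3 uint8, red, green, blue), "camera_matrix" (3x3 intrinsics, pixels), "world_to_cam" (4x4, takes a point from world to camera coordinates). Camera axes: x right, y down, z forward; pixel columns grow to the right and rows downward; lengths in m; the calibration is good to about 2 mm. A picture is of the moment at which its call begins. There is no depth.
- workorder.job_done(): hands the job in, once; it reports no verdict.
The state is a dict: "t": time; "q": joint angles; "joint_vel": joint speeds; "tau": joint torques, N m; "ee_pos": TCP position; "orientation": TCP orientation; "force": force on the tool from outside, world axes, zero at the start; "ft_torque": the same for the moment, N m; "opening": opening from 0.0 (shut) to 1.0 (fully open).
Only numpy, scipy, OpenCV 4.12 (cv2) and the standard library are available. Lean on these libraries where they do the work, as an engineer would, in place of code of your own. Each camera call takes 0.05 s, during which the arm holds its last target.

## Working session

There is one attempt and no reset: what is moved stays moved. The work goes in short steps, Python scripts to look and compute and a tool call to move; the robot and the scene stay as the last step left them, time stands still between calls to the robot, and variables do not carry over. Pictures are saved under pics/ and viewed, and the job is handed in when it is done.

Besides the shell and the picture viewer there is one more tool, called after "Call:" as name(argument=value, ...), one argument or row to a line, values as JSON. jog_arm: Moves the arm, as the interface text tells. Its arguments: {"type":"object","properties":{"steps":{"type":"array","items":{"type":"array","items":{"type":"array","items":{"type":"number"}}}},"newtons":{"type":"number"}},"required":["steps"]}

```bash
mkdir -p pics; cat > h.py <<'E'
import numpy as np, cv2
from bench import robot, grab_frame, workorder
def snap(name,tag):
    f=grab_frame(name); np.savez(f'pics/{tag}.npz',**f)
    cv2.imwrite(f'pics/{tag}.png',f['color'][:,:,::-1]); return f
def load(tag): return dict(np.load(f'pics/{tag}.npz'))
def ray(f,u,v):
    T=f['world_to_cam'];R=T[:3,:3];o=-R.T@T[:3,3]
    d=R.T@np.linalg.inv(f['camera_matrix'])@np.array([u,v,1.]);return o,d/np.linalg.norm(d)
def onz(f,u,v,z):
    o,d=ray(f,u,v);return o+d*(z-o[2])/d[2]
def proj(f,p):
    p=np.atleast_2d(p);T=f['world_to_cam'];c=(T[:3,:3]@p.T).T+T[:3,3];q=(f['camera_matrix']@c.T).T;return q[:,:2]/q[:,2:]
def tri(f1,a,f2,b):
    o1,d1=ray(f1,*a);o2,d2=ray(f2,*b)
    A=np.stack([d1,-d2],1);s=np.linalg.lstsq(A,o2-o1,rcond=None)[0]
    p,q=o1+s[0]*d1,o2+s[1]*d2;return (p+q)/2,np.linalg.norm(p-q)
E
python3 - <<'E'
from h import *
for n in('scene','top'):
    f=snap(n,n+'0');o,d=ray(f,280,210);print(n,o,d,f['camera_matrix'][0,0])
print(robot.get_state())
E
```

```text
scene [ 0.92809188 -0.24556893  0.66214004] [-0.5380327   0.3755451  -0.75464342] 433.5737725428236
top [0.45331894 0.03869482 0.75075042] [ 0.13423374 -0.02558572 -0.99061934] 480.29703529868584
{'t': 0.1, 'q': array([ 1.10335451e+00,  4.91475032e-01,  1.55939207e+00,  2.41774504e-05,
        1.09166427e+00, -1.05625568e-01]), 'joint_vel': array([ 0.00133562, -0.00246328, -0.00093386, -0.00076154,  0.00070119,
       -0.0002284 ]), 'tau': array([ 1.50753593e-03, -6.13613462e+01, -2.58603770e+01,  6.93324488e-02,
        4.70506854e-02, -1.71697229e-05]), 'ee_pos': array([0.22112796, 0.58435356, 0.21413401]), 'orientation': array([-3.14066142e+00, -1.20294052e-04,  2.77976520e+00]), 'force': array([-0.61790712, -0.20475483, -0.26301724]), 'ft_torque': array([ 0.01337871, -0.01303634, -0.07218156]), 'opening': 0.9971576049620892}
```

View pics/scene0.png

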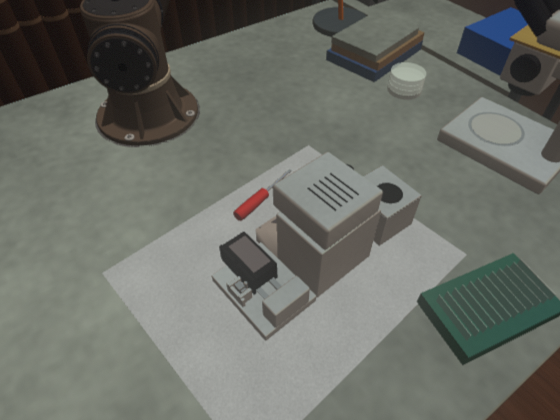

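View pics/top0.png

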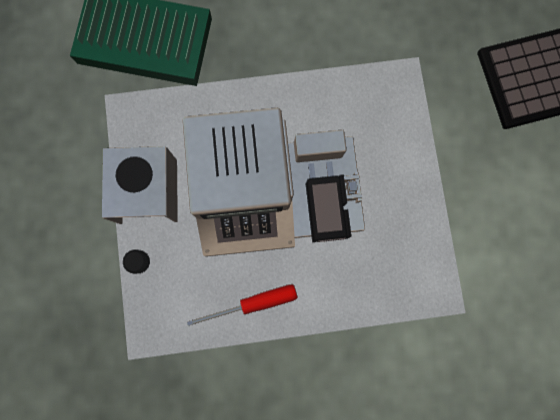

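The scene view shows the timer from behind at (330,220), with the pack at (248,260). The top view shows the three wheels at about (227..265,225), the pack at (328,208) and the catch at (352,187). I'll zoom in on the top view.

```bash
python3 - <<'E'
import cv2
im=cv2.imread('pics/top0.png')
a=cv2.resize(im[190:260,190:310],None,fx=6.5,fy=6.5,interpolation=cv2.INTER_CUBIC);cv2.imwrite('pics/z1.png',a)
b=cv2.resize(im[100:260,180:380],None,fx=3.7,fy=3.7,interpolation=cv2.INTER_CUBIC);cv2.imwrite('pics/z2.png',b)
E
```

```text
(no output)
```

View pics/z1.png

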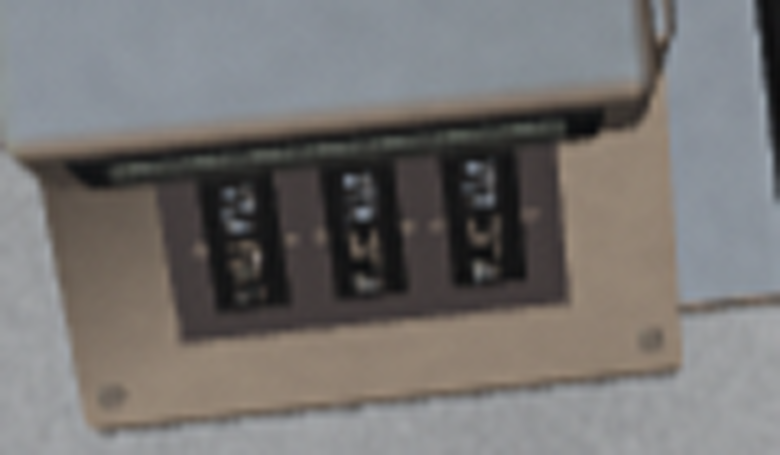

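View pics/z2.png

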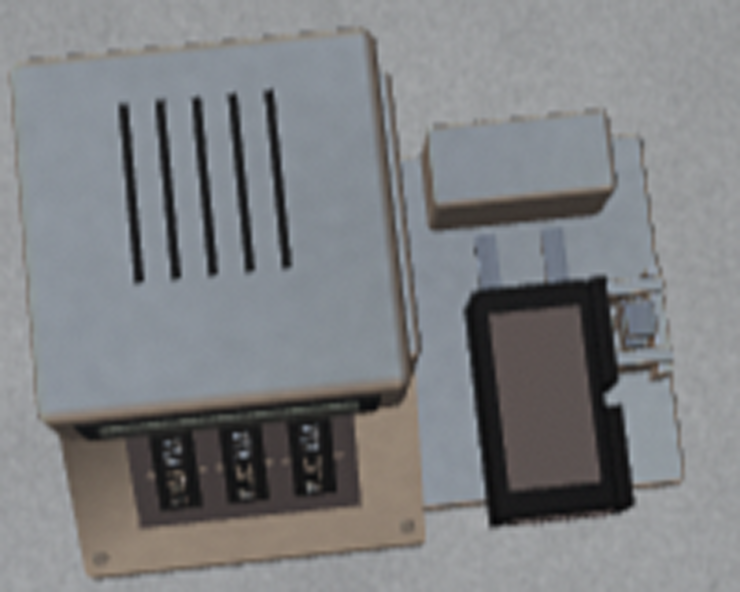

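```bash
python3 - <<'E'
from h import *
f=load('top0')
c40,s40=np.cos(np.radians(40)),np.sin(np.radians(40))
px=[(200,250),(290,240),(318,237),(407,228),(437,225),(531,213)]
P=np.array([onz(f,190+x/6.5,190+y/6.5,.078-.009*c40) for x,y in px]);print(P.round(4))
print(np.degrees(np.arctan2(P[-1]-P[0],1)[:2]), 'yaw',np.degrees(np.arctan2((P[0]-P[-1])[1],(P[0]-P[-1])[0]))-90)
zb=.078-.009*c40-.046*s40
for x,y in[(95,430),(680,370)]: print('deckbot',onz(f,190+x/6.5,190+y/6.5,zb))
# head top corners z=.186 ; pack top z=.064
for n,x,y in[('head back l',10,70),('back r',372,30),('front r',408,390),('front l',42,420)]: print(n,onz(f,180+x/3.7,100+y/3.7,.186))
for n,x,y in[('pack near l',490,523),('near r',632,505),('far l',468,293),('far r',606,280)]: print(n,onz(f,180+x/3.7,100+y/3.7,.064))
E
```

```text
[[0.5198 0.1055 0.0711]
 [0.5218 0.0859 0.0711]
 [0.5224 0.0798 0.0711]
 [0.5242 0.0604 0.0711]
 [0.5248 0.0538 0.0711]
 [0.5272 0.0332 0.0711]]
[ 0.4217452  -4.13559148] yaw 5.812918069202823
deckbot [0.48218397 0.1319457  0.04153737]
deckbot [ 4.94227404e-01 -4.58768045e-04  4.15373700e-02]
head back l [0.64270911 0.14086273 0.186     ]
back r [0.65556082 0.02176929 0.186     ]
front r [0.53523446 0.01182242 0.186     ]
front l [0.52670829 0.1290078  0.186     ]
pack near l [ 0.50061086 -0.02488597  0.064     ]
near r [ 0.50698525 -0.08020398  0.064     ]
far l [ 0.59130125 -0.01825757  0.064     ]
far r [ 0.59603038 -0.07290216  0.064     ]
```

```bash
cat >> h.py <<'E'
YAW=np.radians(5.3)
c40,s40=np.cos(np.radians(40)),np.sin(np.radians(40))
XT=np.array([np.cos(YAW),np.sin(YAW),0]);YT=np.array([-np.sin(YAW),np.cos(YAW),0]);ZT=np.array([0,0,1.])
N=-s40*XT+c40*ZT;UP=c40*XT+s40*ZT
MC=np.array([.5175,.0696,.078])
def unwrap(f,tag):
    out=[]
    for k in(1,0,-1):
        C=MC+.026*k*YT-.020*N
        th=np.linspace(np.radians(60),np.radians(-70),260);w=np.linspace(.010,-.010,100)
        T,W=np.meshgrid(th,w,indexing='ij')
        P=C+.020*(np.sin(T)[...,None]*UP+np.cos(T)[...,None]*N)+W[...,None]*YT
        q=proj(f,P.reshape(-1,3)).reshape(T.shape+(2,)).astype(np.float32)
        im=cv2.remap(f['color'],q[...,0],q[...,1],cv2.INTER_CUBIC)
        im=cv2.resize(im,None,fx=2.2,fy=2.2);y=int(120*2.2);im[y,:8]=im[y,-8:]=(255,0,0);out.append(im);out.append(im[:,:10]*0)
    cv2.imwrite(f'pics/{tag}.png',np.hstack(out)[:,:,::-1])
E
python3 -c "
from h import *
unwrap(load('top0'),'u0')"
```

```text
(no output)
```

View pics/u0.png

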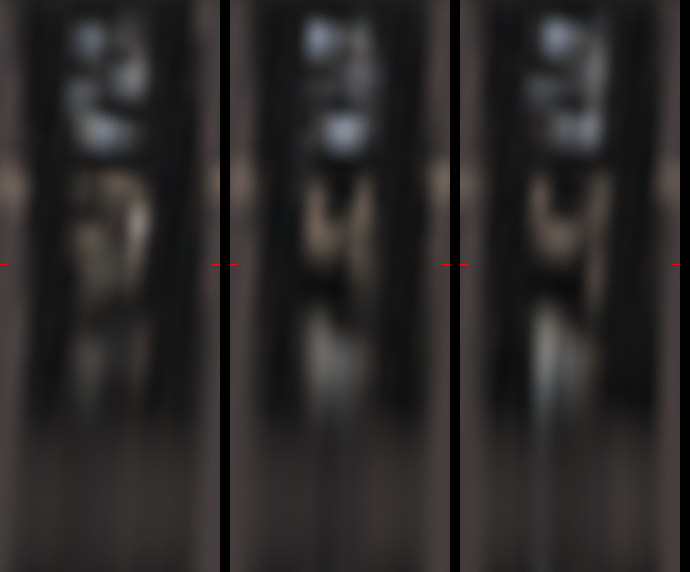

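```bash
python3 - <<'E'
from h import *
f=load('top0')
im=f['color'][205:245,215:278]
a=cv2.resize(im,None,fx=12,fy=14,interpolation=cv2.INTER_LANCZOS4)
a=np.clip(a.astype(float)*1.6,0,255).astype('uint8')
cv2.imwrite('pics/z3.png',a[:,:,::-1])
E
```

```text
(no output)
```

View pics/z3.png

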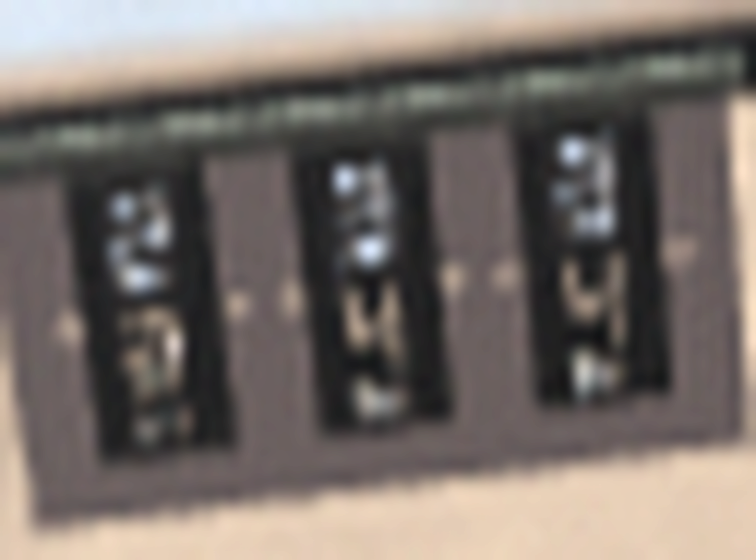

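```bash
python3 - <<'E'
from h import *
f=load('top0')
for p in[(298,290),(297,300),(268,288),(188,323)]: print(onz(f,*p,.012))
print('eyepiece',onz(f,136,261,.03),'cover',onz(f,140,180,.084))
E
```

```text
[ 0.43056243 -0.00608833  0.012     ]
[ 0.41564625 -0.00429699  0.012     ]
[0.43412788 0.03942859 0.012     ]
[0.38382152 0.15988431 0.012     ]
eyepiece [0.47664905 0.23516917 0.03      ] cover [0.588252   0.21796323 0.084     ]
```

Call:
jog_arm(
  steps=[
    [[0,0,-0.75,1.47,-3.76,0,0],[0,0,-0.75,1.47,-3.76,0,0],[0,0,-0.75,1.47,-3.76,0,0],[0,0,-0.75,1.47,-3.76,0,0],[0,0,-0.75,1.47,-3.76,0,0],[0,0,-0.75,1.47,-3.76,0,0],[0,0,-0.75,1.47,-3.76,0,0],[0,0,-0.75,1.47,-3.76,0,0],[0,0,-0.75,1.47,-3.76,0,0],[0,0,-0.75,1.47,-3.76,0,0],[0,0,-0.75,1.47,-3.76,0,0],[0,0,-0.75,1.47,-3.76,0,0],[0,0,-0.75,1.47,-3.76,0,0],[0,0,-0.75,1.47,-3.76,0,0],[0,0,-0.75,1.47,-3.76,0,0],[0,0,-0.75,1.47,-3.76,0,0],[0,0,-0.75,1.47,-3.76,0,0],[0,0,0,0,0,0,0]],
  ],
)

```text
t: 1.6
ee_pos: [0.4733, -0.0599, 0.2144]
orientation: [3.14, 0.001, 1.659]
force: [-1.0, -0.5, 0.4]
opening: 0.003
```

Call:
jog_arm(
  steps=[
    [[0,0,0,0,0.35,-4,0],[0,0,0,0,0,-4,0],[0,0,0,0,0,-4,0],[0,0,0,0,0,-4,0],[0,0,0,0,0,-1.2,0],[0,0,0,0,0,0,0],[0,0,0,0.5,0.05,0,0],[0,0,0,0.5,0.05,0,0],[0,0,0,0.5,0.05,0,0],[0,0,0,0.5,0.05,0,0],[0,0,0,0.5,0.05,0,0],[0,0,0,0,0,0,0]],
  ],
)

```text
t: 2.6
ee_pos: [0.4973, -0.0486, 0.0433]
orientation: [3.14, 0.001, 1.667]
force: [-0.1, -0.5, -0.6]
opening: 0.004
```

```bash
python3 - <<'E'
from h import *
f=snap('top','top1')
cv2.imwrite('pics/z4.png',cv2.resize(f['color'][100:260,180:380,::-1],None,fx=3.7,fy=3.7,interpolation=cv2.INTER_CUBIC))
f=snap('scene','scene1')
cv2.imwrite('pics/z5.png',cv2.resize(f['color'][200:350,190:390,::-1],None,fx=3.7,fy=3.7,interpolation=cv2.INTER_CUBIC))
E
```

```text
(no output)
```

View pics/z5.png

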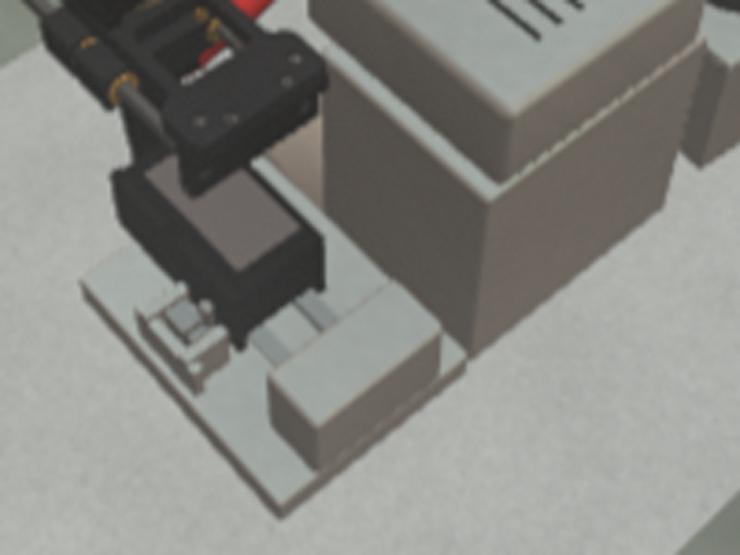

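The gripper is behind the pack and clear of it, and the gap from the pack to the stop block is still about 30 mm. I'll push.

Call:
jog_arm(
  steps=[
    [[0,0,0,0.3,0.03,0,0],[0,0,0,0.3,0.03,0,0],[0,0,0,0.3,0.03,0,0],[0,0,0,0.3,0.03,0,0],[0,0,0,0.3,0.03,0,0],[0,0,0,0.3,0.03,0,0]],
  ],
)

```text
t: 3.2
ee_pos: [0.5143, -0.0468, 0.0427]
orientation: [-3.141, -0.0, 1.667]
force: [-3.3, -0.6, 4.3]
opening: 0.006
```

Call:
jog_arm(
  steps=[
    [[0,0,0,0.3,0.03,0,0],[0,0,0,0.3,0.03,0,0],[0,0,0,0.3,0.03,0,0],[0,0,0,0.3,0.03,0,0]],
  ],
)

```text
t: 3.53
ee_pos: [0.5267, -0.0456, 0.0426]
orientation: [3.141, 0.0, 1.667]
force: [-3.6, -0.9, 0.9]
opening: 0.005
```

```bash
python3 - <<'E'
from h import *
f=snap('top','top2')
a=cv2.resize(f['color'][110:260,230:380,::-1],None,fx=2.6,fy=3.7,interpolation=cv2.INTER_CUBIC)
f=snap('scene','scene2')
b=cv2.resize(f['color'][200:350,190:340,::-1],None,fx=2.6,fy=3.7,interpolation=cv2.INTER_CUBIC)
cv2.imwrite('pics/z6.png',np.hstack([a,b]))
E
```

```text
(no output)
```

View pics/z6.png

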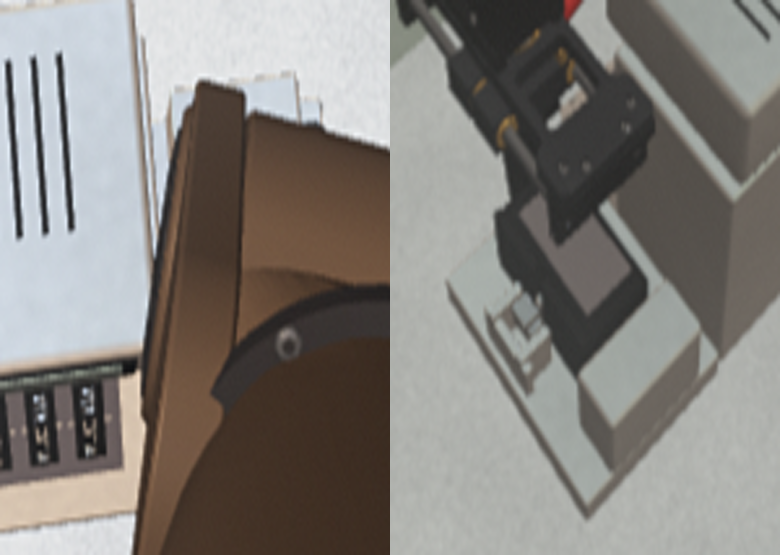

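The gap to the stop is nearly closed and the force is steady at 3.6 N, so I'll carry on in small steps.

Call:
jog_arm(
  steps=[
    [[0,0,0,0.2,0.02,0,0],[0,0,0,0.2,0.02,0,0],[0,0,0,0.2,0.02,0,0]],
  ],
)

```text
t: 3.88
ee_pos: [0.5273, -0.0453, 0.0424]
orientation: [-3.131, -0.002, 1.668]
force: [-33.1, -14.3, 24.0]
opening: 0.003
```

Call:
jog_arm(
  steps=[
    [[0,0,0,-0.4,-0.04,0,0],[0,0,0,-2,-0.2,0,0],[0,0,0,-3,-0.3,0,0],[0,0,0,0,0,0,0]],
  ],
)

```text
t: 4.22
ee_pos: [0.4738, -0.0501, 0.0424]
orientation: [-3.138, -0.001, 1.667]
force: [1.4, 0.0, 0.8]
opening: 0.005
```

```bash
python3 - <<'E'
from h import *
f=snap('top','top3')
a=cv2.resize(f['color'][110:260,230:380,::-1],None,fx=2.6,fy=3.7,interpolation=cv2.INTER_CUBIC)
f=snap('scene','scene3')
b=cv2.resize(f['color'][220:340,210:330,::-1],None,fx=3.3,fy=4.625,interpolation=cv2.INTER_CUBIC)
cv2.imwrite('pics/z7.png',np.hstack([a,b]))
E
```

```text
(no output)
```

View pics/z7.png

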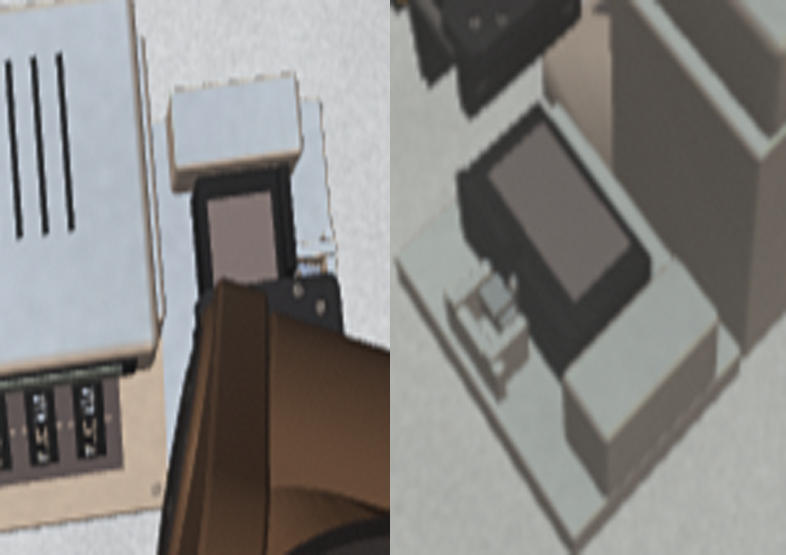

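The pack sits against the block, and the catch's steel piece now overlaps the pack's side. I'll confirm that from above once the arm is out of the way. Next I'll work out the pose for the wheels.

```bash
cat >> h.py <<'E'
from scipy.spatial.transform import Rotation as Ro
def goal(s=1):
    z=-N;y=s*YT;x=np.cross(y,z);return Ro.from_matrix(np.stack([x,y,z],1))
def delta(tgt,s=1):
    st=robot.get_state();r=goal(s)*Ro.from_euler('xyz',st['orientation']).inv()
    return r.as_rotvec(degrees=True)/5,(tgt-st['ee_pos'])*100,st
E
python3 - <<'E'
from h import *
RC=MC-.026*YT
for s in(1,-1):
    r,d,st=delta(RC+.04*N,s);print(s,r.round(2),np.linalg.norm(r)*5,d.round(2))
print(st['q'].round(2),N,UP,RC)
E
```

```text
1 [-5.65 -6.81 17.16] 96.53445030888761 [1.61 9.19 6.58]
-1 [  6.83  -5.64 -17.23] 96.87293093821624 [1.61 9.19 6.58]
[-0.24  0.56  2.07  0.    0.51 -0.34] [-0.6400395  -0.05937467  0.76604444] [0.76276937 0.07075998 0.64278761] [0.51990164 0.04371116 0.078     ]
```

Call:
jog_arm(
  steps=[
    [[0.38,-0.313,-0.957,0,0,3.7,0],[0.38,-0.313,-0.957,0,0,3.7,0],[0.38,-0.313,-0.957,0,0,3.8,0],[0.38,-0.313,-0.957,-0.147,0.587,0,0],[0.38,-0.313,-0.957,-0.147,0.587,0,0],[0.38,-0.313,-0.957,-0.147,0.587,0,0],[0.38,-0.313,-0.957,-0.147,0.587,0,0],[0.38,-0.313,-0.957,-0.147,0.587,0,0],[0.38,-0.313,-0.957,-0.147,0.587,0,0],[0.38,-0.313,-0.957,-0.147,0.587,0,0],[0.38,-0.313,-0.957,-0.147,0.587,0,0],[0.38,-0.313,-0.957,-0.147,0.587,0,0],[0.38,-0.313,-0.957,-0.147,0.587,0,0],[0.38,-0.313,-0.957,-0.147,0.587,0,0],[0.38,-0.313,-0.957,-0.147,0.587,0,0],[0.38,-0.313,-0.957,-0.147,0.587,0,0],[0.38,-0.313,-0.957,-0.147,0.587,0,0],[0.38,-0.313,-0.957,-0.147,0.587,0,0],[0,0,0,0,0,0,0],[0,0,0,0,0,0,0]],
  ],
)

```text
t: 5.98
ee_pos: [0.4613, 0.0307, 0.1557]
orientation: [3.084, -0.648, 0.288]
force: [0.2, -0.2, -0.4]
opening: 0.005
```

```bash
python3 - <<'E'
from h import *
r,d,st=delta(MC-.026*YT+.01*N-.007*UP,-1);print(r.round(2),d.round(2),st['q'].round(2))
f=snap('top','top4')
cv2.imwrite('pics/z8.png',cv2.resize(f['color'][100:260,180:380,::-1],None,fx=3.7,fy=3.7,interpolation=cv2.INTER_CUBIC))
E
```

```text
[ 0.61 -0.47 -1.84] [ 4.69  1.19 -7.46] [-0.22  0.27  2.43  2.15  0.3  -1.02]
```

View pics/z8.png

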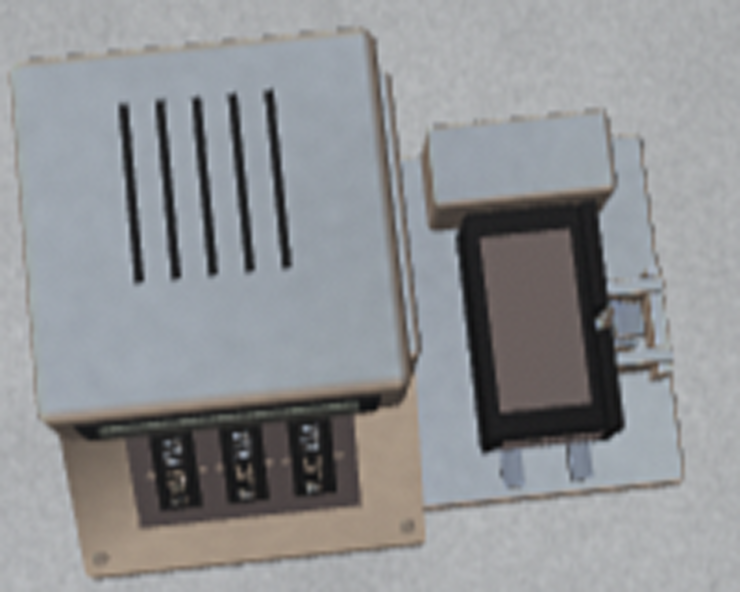

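From above, the catch tongue now sits in the notch at (605,318) and the pack is against its stop. I'll finish the rotation.

Call:
jog_arm(
  steps=[
    [[0.2,-0.16,-0.62,0.5,0.4,0,0],[0.2,-0.16,-0.62,0.5,0.4,0,0],[0.2,-0.16,-0.62,0.5,0.4,0,0],[0,0,0,0,0,0,0]],
  ],
)

```text
t: 6.37
ee_pos: [0.4767, 0.0428, 0.1558]
orientation: [-3.141, -0.7, 0.085]
force: [-0.1, 0.3, 0.0]
opening: 0.0
```

```bash
python3 - <<'E'
from h import *
r,d,st=delta(MC-.026*YT+.01*N-.007*UP,-1);print(r.round(2),d.round(2),st['q'].round(2))
E
```

```text
[-0.01  0.02  0.08] [ 3.15 -0.02 -7.46] [-0.13  0.3   2.43  2.68  0.31 -1.29]
```

Call:
jog_arm(
  steps=[
    [[0,0,0,0.79,0,-1.86,0],[0,0,0,0.79,0,-1.86,0],[0,0,0,0.79,0,-1.86,0],[0,0,0,0.78,0,-1.86,0],[0,0,0,0.26,0.02,-0.31,0],[0,0,0,0.26,0.02,-0.31,0],[0,0,0,0,0,0,0]],
  ],
)

```text
t: 6.95
ee_pos: [0.5127, 0.043, 0.0751]
orientation: [-3.141, -0.698, 0.088]
force: [-0.3, 0.1, 0.1]
opening: 0.003
```

```bash
cat > w.py <<'E'
from h import *
import sys
k=int(sys.argv[1]);st=robot.get_state();C=MC+.026*k*YT
e=(st['ee_pos']-C)*1000
r=(goal(-1)*Ro.from_euler('xyz',st['orientation']).inv()).as_rotvec(degrees=True)/5
print('t',round(st['t'],2),'mm up,left,out',(e@UP).round(1),(e@YT).round(1),(e@N).round(1),'F up,left,out',(st['force']@UP).round(1),(st['force']@YT).round(1),(st['force']@N).round(1),'r',r.round(2),'q',st['q'].round(2))
E
python3 w.py -1
```

```text
t 6.95 mm up,left,out -7.5 -0.0 2.4 F up,left,out -0.1 0.1 0.3 r [-0.01  0.    0.04] q [-0.11  0.55  2.42  2.88  0.54 -1.51]
```

Call:
jog_arm(
  steps=[
    [[0,0,0,0.1,0.01,-0.12,0],[0,0,0,0.1,0.01,-0.12,0],[0,0,0,0.06,0.01,-0.08,0]],
  ],
)

```text
t: 7.2
ee_pos: [0.515, 0.0432, 0.0726]
orientation: [3.141, -0.7, 0.088]
force: [-0.0, 0.3, -0.2]
opening: 0.01
```

```bash
python3 w.py -1
```

```text
t 7.2 mm up,left,out -7.2 -0.1 -1.0 F up,left,out -0.1 0.3 -0.1 r [0.   0.02 0.06] q [-0.11  0.56  2.42  2.89  0.54 -1.51]
```

Call:
jog_arm(
  steps=[
    [[0,0,0,0.06,0.01,-0.08,0],[0,0,0,0.06,0.01,-0.08,0]],
  ],
)

```text
t: 7.37
ee_pos: [0.5149, 0.0433, 0.0712]
orientation: [-3.141, -0.699, 0.086]
force: [-24.4, -6.2, 30.3]
opening: 0.003
```

```bash
python3 w.py -1
```

```text
t 7.37 mm up,left,out -8.2 0.1 -2.0 F up,left,out 0.4 -3.9 39.2 r [-0.    0.01  0.07] q [-0.11  0.57  2.42  2.9   0.55 -1.51]
```

Call:
jog_arm(
  steps=[
    [[0,0,0,-0.05,0,0.06,0],[0,0,0,0,0,0,0]],
  ],
)

```text
t: 7.53
ee_pos: [0.5147, 0.0432, 0.0716]
orientation: [-3.141, -0.699, 0.086]
force: [-11.4, -3.5, 12.6]
opening: 0.006
```

```bash
python3 w.py -1
```

```text
t 7.53 mm up,left,out -8.1 0.0 -1.5 F up,left,out -0.9 -2.4 17.2 r [-0.    0.01  0.07] q [-0.11  0.56  2.42  2.9   0.55 -1.51]
```

Call:
jog_arm(
  steps=[
    [[0,0,0,-0.013,0,0.015,0],[0,0,0,0.134,0.012,0.112,0],[0,0,0,0.134,0.012,0.112,0],[0,0,0,0.134,0.012,0.112,0],[0,0,0,0.134,0.012,0.112,0]],
  ],
)

```text
t: 7.95
ee_pos: [0.5197, 0.0437, 0.076]
orientation: [-3.141, -0.698, 0.086]
force: [-10.6, -4.0, 11.7]
opening: 0.005
```

```bash
python3 w.py -1
```

```text
t 7.95 mm up,left,out -1.4 0.0 -1.4 F up,left,out -0.9 -3.0 16.0 r [-0.   -0.    0.07] q [-0.11  0.55  2.41  2.89  0.52 -1.5 ]
```

Call:
jog_arm(
  steps=[
    [[0,0,0,0.13,0.012,0.12,0],[0,0,0,0.134,0.012,0.112,0],[0,0,0,0.134,0.012,0.112,0],[0,0,0,0.134,0.012,0.112,0]],
  ],
)

```text
t: 8.28
ee_pos: [0.5252, 0.0442, 0.0806]
orientation: [-3.142, -0.698, 0.086]
force: [-10.8, -3.3, 9.6]
opening: 0.004
```

```bash
python3 w.py -1; python3 -c "
from h import *
f=snap('top','top5')
cv2.imwrite('pics/z9.png',cv2.resize(f['color'][190:260,190:310,::-1],None,fx=6.5,fy=6.5,interpolation=cv2.INTER_CUBIC))"
```

```text
t 8.28 mm up,left,out 5.7 0.0 -1.4 F up,left,out -2.3 -2.3 14.5 r [-0.    0.    0.07] q [-0.11  0.54  2.39  2.88  0.49 -1.49]
```

View pics/z9.png

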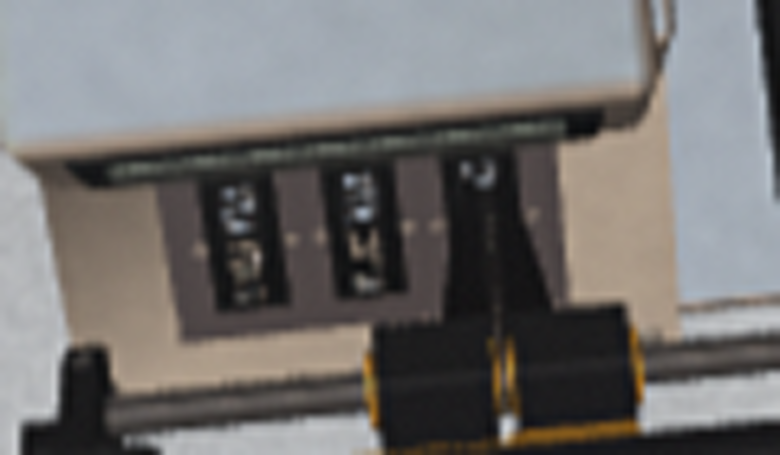

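Call:
jog_arm(
  steps=[
    [[0,0,0,-0.64,-0.06,0.77,0],[0,0,0,-3,-0.3,0,0],[0,0,0,-1.5,-0.12,0,0],[0,0,0,0,0,0,0]],
  ],
)

```text
t: 8.67
ee_pos: [0.4717, 0.0396, 0.0879]
orientation: [-3.141, -0.696, 0.087]
force: [0.7, -0.2, -0.5]
opening: 0.005
```

```bash
python3 w.py -1; cat > z.py <<'E'
import sys
from h import *
t=sys.argv[1];f=snap('top',t)
im=f['color'][205:245,215:278]
a=cv2.resize(im,None,fx=12,fy=14,interpolation=cv2.INTER_LANCZOS4)
a=np.clip(a.astype(float)*1.6,0,255).astype('uint8')
cv2.imwrite('pics/%s_z.png'%t,a[:,:,::-1])
E
python3 z.py top6
```

```text
t 8.67 mm up,left,out -30.7 0.4 38.7 F up,left,out 0.2 -0.3 -0.8 r [-0.   -0.02  0.06] q [-0.14  0.51  2.51  2.87  0.58 -1.52]
```

View pics/top6_z.png

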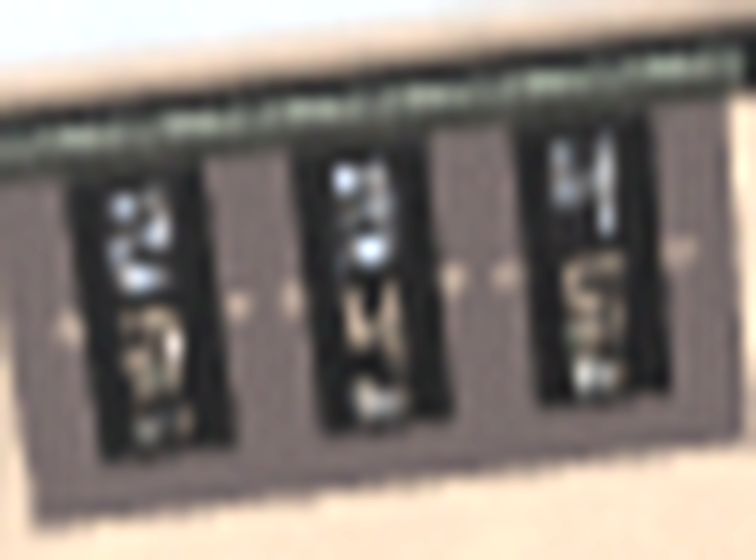

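The right wheel now reads 5, with the 4 above it, so one 14 mm stroke turns one figure. The left wheel shows a 2 above the crest, so it reads 3. Next is the second stroke on the right wheel.

Call:
jog_arm(
  steps=[
    [[0,0,0,3.558,0.332,-1.057,0],[0,0,0,0,0,0,0],[0,0,0,0.256,0.024,-0.306,0],[0,0,0,0.25,0.024,-0.3,0],[0,0,0,0,0,0,0]],
  ],
)

```text
t: 9.13
ee_pos: [0.5142, 0.0433, 0.0711]
orientation: [-3.141, -0.698, 0.086]
force: [-11.1, -2.9, 14.5]
opening: 0.005
```

```bash
python3 w.py -1
```

```text
t 9.13 mm up,left,out -8.8 0.1 -1.6 F up,left,out 0.7 -1.9 18.4 r [-0.   -0.01  0.07] q [-0.11  0.57  2.42  2.9   0.55 -1.51]
```

Call:
jog_arm(
  steps=[
    [[0,0,0,0.121,0.012,0.127,0],[0,0,0,0.134,0.012,0.112,0],[0,0,0,0.134,0.012,0.112,0],[0,0,0,0.134,0.012,0.112,0],[0,0,0,0.134,0.012,0.112,0],[0,0,0,0.134,0.012,0.112,0],[0,0,0,0.134,0.012,0.112,0],[0,0,0,0.134,0.012,0.112,0],[0,0,0,-0.512,-0.048,0.613,0],[0,0,0,-1.072,-0.096,-0.896,0],[0,0,0,0.256,0.024,-0.307,0],[0,0,0,0.256,0.024,-0.306,0]],
  ],
)

```text
t: 10.13
ee_pos: [0.5149, 0.0432, 0.071]
orientation: [-3.141, -0.698, 0.086]
force: [-41.6, -5.1, 45.8]
opening: 0.007
```

```bash
python3 w.py -1
```

```text
t 10.13 mm up,left,out -8.4 -0.0 -2.1 F up,left,out -2.7 -1.2 62.0 r [-0.   -0.01  0.07] q [-0.11  0.57  2.42  2.9   0.55 -1.51]
```

Call:
jog_arm(
  steps=[
    [[0,0,0,0,0,0,0]],
  ],
)

```text
t: 10.22
ee_pos: [0.5142, 0.0433, 0.0709]
orientation: [-3.141, -0.697, 0.086]
force: [-16.2, -3.1, 17.5]
opening: 0.004
```

```bash
python3 w.py -1
```

```text
t 10.22 mm up,left,out -8.9 0.1 -1.8 F up,left,out -1.4 -1.6 24.0 r [-0.   -0.02  0.07] q [-0.11  0.57  2.42  2.9   0.55 -1.51]
```

Call:
jog_arm(
  steps=[
    [[0,0,0,-0.026,-0.002,0.03,0],[0,0,0,0.134,0.012,0.112,0],[0,0,0,0.134,0.012,0.112,0],[0,0,0,0.134,0.012,0.112,0],[0,0,0,0.134,0.012,0.112,0],[0,0,0,0.134,0.012,0.112,0],[0,0,0,0.134,0.012,0.112,0],[0,0,0,0.134,0.012,0.112,0],[0,0,0,0.134,0.012,0.112,0]],
  ],
)

```text
t: 10.97
ee_pos: [0.5251, 0.0442, 0.0805]
orientation: [-3.141, -0.697, 0.086]
force: [-11.5, -2.2, 10.9]
opening: 0.005
```

```bash
python3 w.py -1
```

```text
t 10.97 mm up,left,out 5.6 0.0 -1.5 F up,left,out -2.0 -1.2 15.8 r [-0.   -0.01  0.07] q [-0.11  0.54  2.39  2.88  0.49 -1.49]
```

Call:
jog_arm(
  steps=[
    [[0,0,0,-0.64,-0.06,0.77,0],[0,0,0,-3,-0.3,0,0],[0,0,0,-1.5,-0.12,0,0],[0,0,0,0,0,0,0]],
  ],
)

```text
t: 11.3
ee_pos: [0.4719, 0.0395, 0.088]
orientation: [-3.141, -0.696, 0.086]
force: [0.5, -0.2, 1.0]
opening: 0.003
```

```bash
python3 w.py -1; python3 z.py top7
```

```text
t 11.3 mm up,left,out -30.5 0.2 38.7 F up,left,out 1.0 -0.3 0.5 r [-0.   -0.03  0.07] q [-0.14  0.51  2.51  2.87  0.58 -1.52]
```

View pics/top7_z.png

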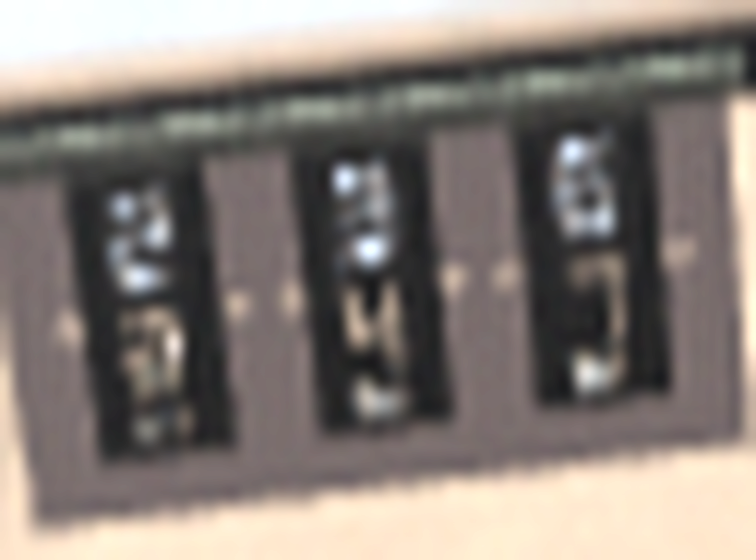

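The right wheel reads 7, with the 6 above it. Next is the middle wheel, 4 to 2, which takes two strokes down the deck.

Call:
jog_arm(
  steps=[
    [[0,0,0,2.194,1.51,0,0],[0,0,0,2.194,1.51,-0.16,0],[0,0,0,0,0,0,0],[0,0,0,0.2,0.02,-0.24,0],[0,0,0,0.13,0.012,-0.15,0],[0,0,0,0.1,0.01,-0.12,0],[0,0,0,0.07,0.006,-0.08,0],[0,0,0,0,0,0,0]],
  ],
)

```text
t: 12.02
ee_pos: [0.5225, 0.0697, 0.0806]
orientation: [-3.142, -0.698, 0.086]
force: [-3.4, -0.4, 6.2]
opening: 0.005
```

```bash
python3 w.py 0
```

```text
t 12.02 mm up,left,out 5.5 -0.4 -1.3 F up,left,out 1.3 -0.1 7.0 r [-0.   -0.    0.07] q [-0.03  0.54  2.39  2.98  0.49 -1.52]
```

Call:
jog_arm(
  steps=[
    [[0,0,0,0.008,0,-0.01,0],[0,0,0,-0.134,-0.012,-0.112,0],[0,0,0,-0.134,-0.012,-0.112,0],[0,0,0,-0.134,-0.012,-0.112,0],[0,0,0,-0.134,-0.012,-0.112,0],[0,0,0,-0.134,-0.012,-0.112,0],[0,0,0,-0.134,-0.012,-0.112,0],[0,0,0,-0.134,-0.012,-0.112,0],[0,0,0,-0.134,-0.012,-0.112,0]],
  ],
)

```text
t: 12.77
ee_pos: [0.5122, 0.0687, 0.0718]
orientation: [3.142, -0.699, 0.086]
force: [-4.2, 0.5, 6.6]
opening: 0.005
```

```bash
python3 w.py 0
```

```text
t 12.77 mm up,left,out -8.1 -0.4 -1.3 F up,left,out 1.1 0.8 7.7 r [-0.    0.01  0.07] q [-0.04  0.56  2.42  2.99  0.54 -1.53]
```

Call:
jog_arm(
  steps=[
    [[0,0,0,-0.64,-0.06,0.77,0],[0,0,0,-2,-0.2,0.5,0],[0,0,0,-1.5,-0.1,0.4,0],[0,0,0,0,0,0,0]],
  ],
)

```text
t: 13.1
ee_pos: [0.4682, 0.0652, 0.0888]
orientation: [-3.141, -0.696, 0.086]
force: [0.3, -0.1, 0.5]
opening: 0.004
```

```bash
python3 w.py 0; python3 z.py top8
```

```text
t 13.1 mm up,left,out -31.0 0.2 40.1 F up,left,out 0.6 -0.2 0.2 r [-0.   -0.02  0.07] q [-0.05  0.5   2.51  2.98  0.57 -1.54]
```

View pics/top8_z.png

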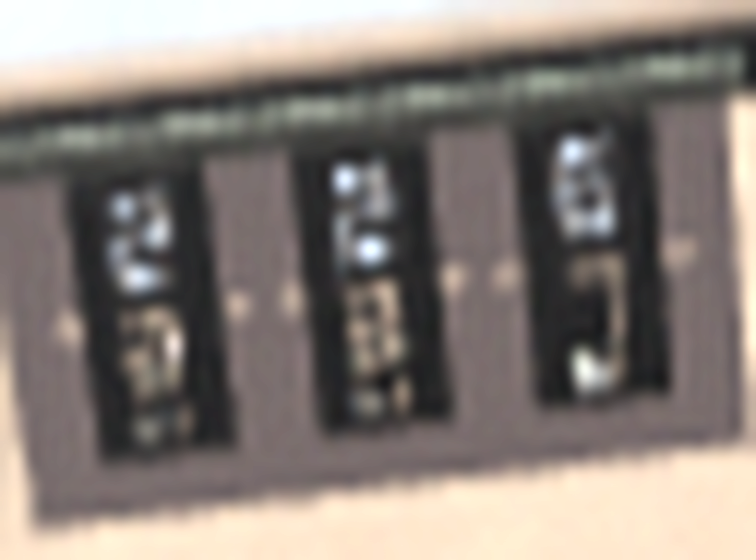

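The middle wheel reads 3, with a 2 above it. It looks just like the left wheel, which confirms the left one is at 3.

Call:
jog_arm(
  steps=[
    [[0,0,0,2.35,0.204,0,0],[0,0,0,2.35,0.204,-0.161,0],[0,0,0,0,0,0,0],[0,0,0,0.2,0.02,-0.24,0],[0,0,0,0.13,0.012,-0.15,0],[0,0,0,0.1,0.01,-0.12,0],[0,0,0,0.085,0.006,-0.108,0],[0,0,0,0,0,0,0]],
  ],
)

```text
t: 13.82
ee_pos: [0.5223, 0.07, 0.0803]
orientation: [-3.141, -0.698, 0.086]
force: [-5.3, -1.4, 6.7]
opening: 0.006
```

```bash
python3 w.py 0
```

```text
t 13.82 mm up,left,out 5.2 -0.0 -1.3 F up,left,out 0.2 -0.9 8.6 r [-0.   -0.01  0.07] q [-0.03  0.54  2.39  2.98  0.49 -1.52]
```

Call:
jog_arm(
  steps=[
    [[0,0,0,-0.134,-0.012,-0.112,0],[0,0,0,-0.134,-0.012,-0.112,0],[0,0,0,-0.134,-0.012,-0.112,0],[0,0,0,-0.134,-0.012,-0.112,0],[0,0,0,-0.134,-0.012,-0.112,0],[0,0,0,-0.134,-0.012,-0.112,0],[0,0,0,-0.134,-0.012,-0.112,0],[0,0,0,-0.134,-0.012,-0.112,0],[0,0,0,-0.64,-0.06,0.77,0],[0,0,0,-2,-0.2,0.5,0],[0,0,0,-1.5,-0.1,0.4,0],[0,0,0,0,0,0,0]],
  ],
)

```text
t: 14.82
ee_pos: [0.4681, 0.0655, 0.0887]
orientation: [-3.141, -0.696, 0.087]
force: [0.5, 0.7, -0.3]
opening: 0.001
```

```bash
python3 w.py 1; python3 z.py top9
```

```text
t 14.82 mm up,left,out -31.1 -25.5 40.0 F up,left,out 0.3 0.6 -0.6 r [ 0.   -0.02  0.07] q [-0.05  0.5   2.51  2.98  0.57 -1.54]
```

View pics/top9_z.png

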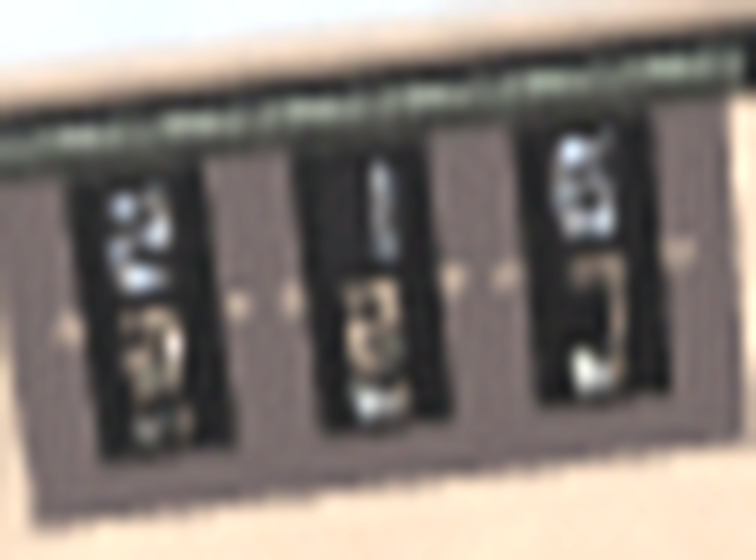

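The middle wheel reads 2, with a 1 above it. Next is the left wheel, 3 to 6, with three strokes up the deck.

Call:
jog_arm(
  steps=[
    [[0,0,0,1.69,1.43,0,0],[0,0,0,1.7,1.42,-1.057,0],[0,0,0,0,0,0,0],[0,0,0,0.2,0.02,-0.24,0],[0,0,0,0.13,0.012,-0.15,0],[0,0,0,0.1,0.01,-0.12,0],[0,0,0,0.085,0.006,-0.108,0],[0,0,0,0,0,0,0]],
  ],
)

```text
t: 15.53
ee_pos: [0.5096, 0.0941, 0.0715]
orientation: [3.142, -0.698, 0.086]
force: [-4.9, -0.4, 6.1]
opening: 0.003
```

```bash
python3 w.py 1
```

```text
t 15.53 mm up,left,out -8.5 -0.9 -1.3 F up,left,out 0.1 0.1 7.8 r [0.   0.   0.07] q [ 0.04  0.56  2.41  3.08  0.54 -1.56]
```

Call:
jog_arm(
  steps=[
    [[0,0,0,0.008,0,-0.01,0],[0,0,0,0.134,0.012,0.112,0],[0,0,0,0.134,0.012,0.112,0],[0,0,0,0.134,0.012,0.112,0],[0,0,0,0.134,0.012,0.112,0],[0,0,0,0.134,0.012,0.112,0],[0,0,0,0.134,0.012,0.112,0],[0,0,0,0.134,0.012,0.112,0],[0,0,0,0.134,0.012,0.112,0],[0,0,0,-0.512,-0.048,0.613,0],[0,0,0,-1.072,-0.096,-0.896,0],[0,0,0,0,0,0,0],[0,0,0,0.2,0.02,-0.24,0],[0,0,0,0.13,0.012,-0.15,0],[0,0,0,0.1,0.01,-0.12,0],[0,0,0,0.082,0.006,-0.103,0],[0,0,0,0,0,0,0]],
  ],
)

```text
t: 16.95
ee_pos: [0.51, 0.0944, 0.0717]
orientation: [-3.142, -0.699, 0.086]
force: [-8.8, -3.1, 10.6]
opening: 0.007
```

```bash
python3 w.py 1
```

```text
t 16.95 mm up,left,out -8.0 -0.6 -1.5 F up,left,out -0.1 -2.2 14.0 r [-0.    0.01  0.07] q [ 0.04  0.56  2.41  3.08  0.54 -1.56]
```

Force is 14 N. I'll stroke, then look.

Call:
jog_arm(
  steps=[
    [[0,0,0,0.128,0.012,0.118,0],[0,0,0,0.134,0.012,0.112,0],[0,0,0,0.134,0.012,0.112,0],[0,0,0,0.134,0.012,0.112,0],[0,0,0,0.134,0.012,0.112,0],[0,0,0,0.134,0.012,0.112,0],[0,0,0,0.134,0.012,0.112,0],[0,0,0,0.134,0.012,0.112,0],[0,0,0,-0.64,-0.06,0.77,0],[0,0,0,-3,-0.3,0,0],[0,0,0,-1.5,-0.12,0,0],[0,0,0,0,0,0,0]],
  ],
)

```text
t: 17.95
ee_pos: [0.4666, 0.0905, 0.0881]
orientation: [-3.142, -0.696, 0.087]
force: [0.9, -0.8, -1.2]
opening: 0.002
```

```bash
python3 w.py 1; python3 z.py top10
```

```text
t 17.95 mm up,left,out -30.8 -0.5 39.1 F up,left,out -0.1 -0.9 -1.4 r [ 0.   -0.03  0.06] q [ 0.03  0.51  2.5   3.08  0.57 -1.56]
```

View pics/top10_z.png

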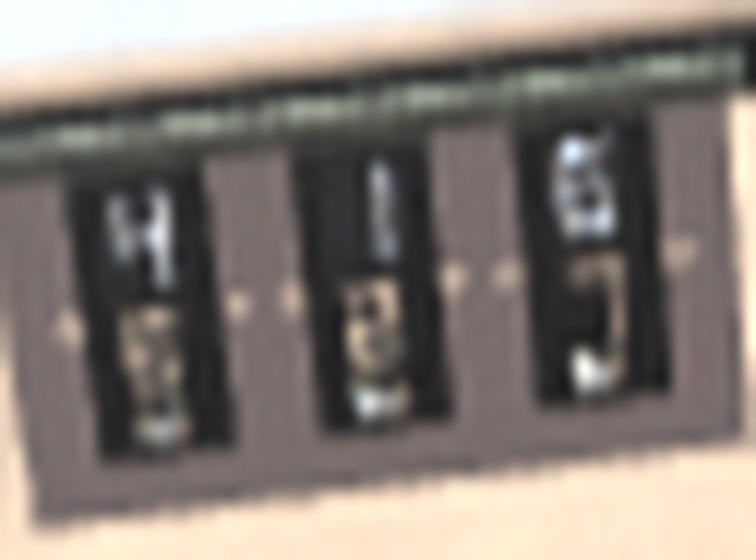

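The left wheel reads 5, with the 4 above it, so one more stroke.

Call:
jog_arm(
  steps=[
    [[0,0,0,3.558,0.332,-1.057,0],[0,0,0,0,0,0,0],[0,0,0,0.2,0.02,-0.24,0],[0,0,0,0.13,0.012,-0.15,0],[0,0,0,0.1,0.01,-0.12,0],[0,0,0,0.07,0.006,-0.09,0],[0,0,0,0,0,0,0]],
  ],
)

```text
t: 18.58
ee_pos: [0.5096, 0.0944, 0.0716]
orientation: [3.142, -0.698, 0.087]
force: [-3.5, -0.7, 5.3]
opening: 0.001
```

```bash
python3 w.py 1
```

```text
t 18.58 mm up,left,out -8.4 -0.6 -1.3 F up,left,out 0.7 -0.3 6.3 r [0.   0.   0.07] q [ 0.04  0.56  2.41  3.08  0.54 -1.56]
```

Call:
jog_arm(
  steps=[
    [[0,0,0,0.012,0,-0.014,0],[0,0,0,0.134,0.012,0.112,0],[0,0,0,0.134,0.012,0.112,0],[0,0,0,0.134,0.012,0.112,0],[0,0,0,0.134,0.012,0.112,0],[0,0,0,0.134,0.012,0.112,0],[0,0,0,0.134,0.012,0.112,0],[0,0,0,0.134,0.012,0.112,0],[0,0,0,0.134,0.012,0.112,0],[0,0,0,-0.64,-0.06,0.77,0],[0,0,0,-3,-0.3,0,0],[0,0,0,-2,-0.12,3,0],[0,0,0,0,0,0,0],[0,0,0,0,0,0,0]],
  ],
)

```text
t: 19.75
ee_pos: [0.4643, 0.0906, 0.1197]
orientation: [3.141, -0.702, 0.087]
force: [0.8, -0.8, 0.3]
opening: 0.001
```

```bash
python3 w.py 1; python3 z.py top11; python3 -c "
from h import *
unwrap(load('top11'),'u11')
f=load('top11');a=cv2.resize(f['color'][110:260,250:380,::-1],None,fx=3,fy=3.7,interpolation=cv2.INTER_CUBIC)
g=snap('scene','scene11');b=cv2.resize(g['color'][140:340,190:330,::-1],None,fx=2.775,fy=2.775,interpolation=cv2.INTER_CUBIC)
cv2.imwrite('pics/fin.png',np.hstack([a,b]))"
```

```text
t 19.75 mm up,left,out -12.3 -0.2 64.8 F up,left,out 0.7 -0.8 -0.3 r [-0.    0.04  0.06] q [ 0.03  0.4   2.48  3.06  0.45 -1.54]
```

View pics/top11_z.png

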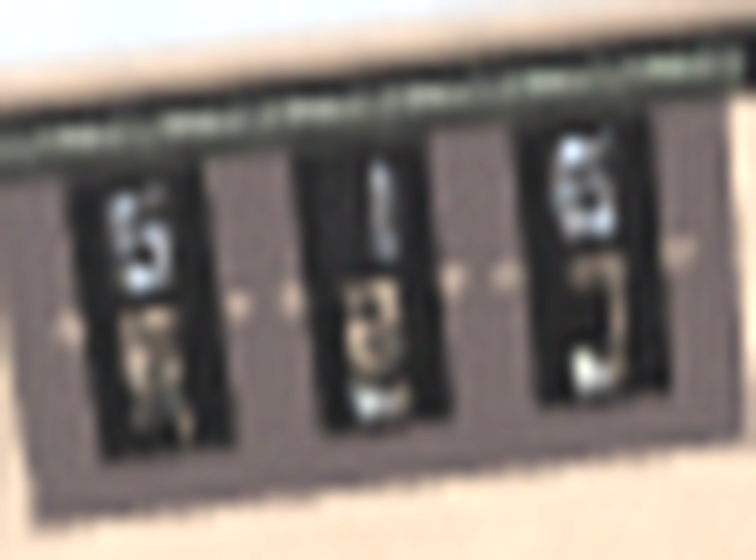

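View pics/fin.png

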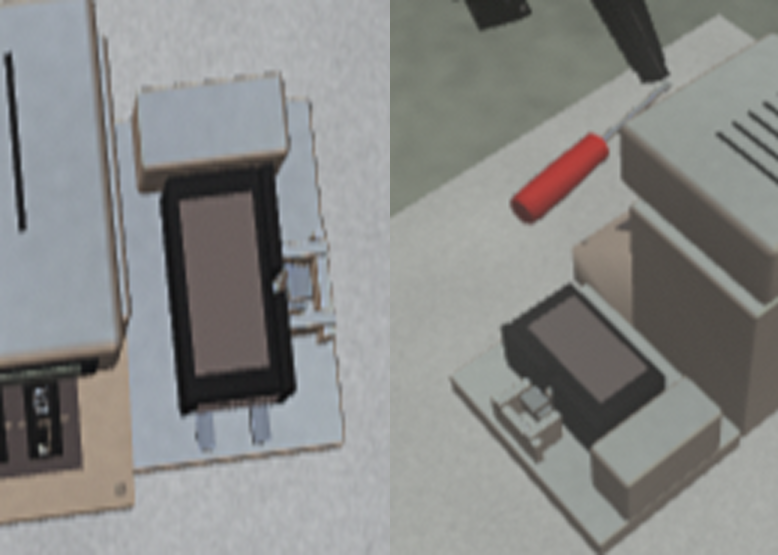

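View pics/top11.png

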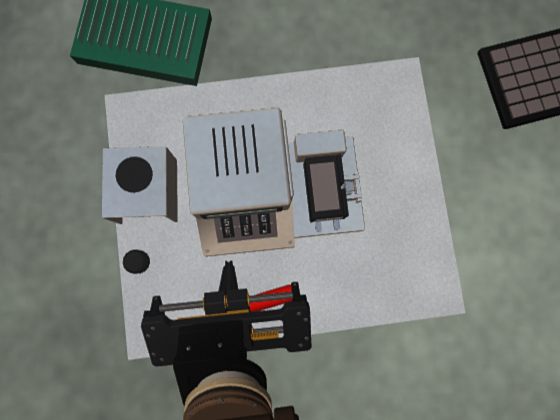

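The wheels read 6-2-7, with 5, 1 and 6 above them, all settled at the same height. The catch tongue is in the notch, and the eyepiece (136,261), the cover (140,180) and the screwdriver haven't moved. I'll back the arm away, check the screwdriver in the scene view and hand in.

Call:
jog_arm(
  steps=[
    [[0,0,0,-0.5,0,3,0],[0,0,0,0,0,3,0],[0,0,0,0,0,0,0],[0,0,0,0,0,0,0]],
  ],
)

```text
t: 20.18
ee_pos: [0.4607, 0.0907, 0.1792]
orientation: [3.141, -0.702, 0.087]
force: [0.2, 0.4, -0.4]
opening: 0.001
```

```bash
python3 - <<'E'
from h import *
g=snap('scene','scene12')
for t in('scene0','scene12'):
    c=load(t)['color'].astype(int);m=(c[...,0]>110)&(c[...,1]<70)&(c[...,2]<70);m[:, :200]=0;m[:,300:]=0
    v,u=np.nonzero(m);print(t,u.mean().round(2),v.mean().round(2),m.sum())
s=robot.get_state();print(s['t'],s['ee_pos'],s['force'])
print(workorder.job_done())
E
```

```text
scene0 251.6 202.65 360
scene12 251.55 202.77 363
20.2333 [0.46009697 0.09065375 0.17799914] [-0.36135527  0.34690256  0.10084984]
the job is handed in; nothing more can be done
None
```

The timer is ready and handed in at 20.2 s: the battery pack is fully home with the catch in its notch, and the thumbwheels read 6-2-7.

- **Pack:** I pushed it until it hit the stop. Afterwards the top view showed the catch tongue inside the notch.
- **Wheels:** I did the right wheel first (4 to 7), then the middle (4 to 2), then the left (3 to 6), one figure per stroke. The last picture shows 6-2-7 with 5, 1 and 6 above them, and none hanging half-way. The figures are only about 7 pixels apart, so I read them by checking the neighbouring figures and comparing wheels.
- **Other items:** the screwdriver's handle is within 0.1 pixel of where it started. The eyepiece and lamp cover look unmoved in the top view; I didn't measure those two. The arm is clear and the force reading was near zero.
- **Forces:** two presses were harder than I meant. The fingertip briefly reached about 62 N on the right wheel and 39 N on its first touch. The pack push peaked at about 43 N in total against the stop. As far as I could see, only the fingertips were in contact, and the wrist stayed under its 120 N limit. If the 40 N limit also covers the fingers, the 62 N and 43 N peaks would break it.

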